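# Swap the bar on the resonance tester and strike it

### The job

Swap the bar on the resonance tester: first take the black bar off the two supports and lay it lengthwise on the sloping rest, centred and flat on both ribs with its lower edge close to the two red pins; then lay the white bar across the two supports, centred lengthwise and sideways and square to them. Once the white bar is lying there, press the yellow strike key fully down to its stop for a moment and let it spring up again. Set the bars down without dropping them, do not press the key early, and leave everything else where it stands.

Things in the scene. Friction and masses are not known exactly. Their poses are not given: they have to be found in the camera images.
- tester: Resonance tester, fixed to the bench: blue base 140 x 160 x 30 mm (x -60 to +80), origin on the bench below the middle of the two supports; the key is on its -x side, y runs along the line joining the supports, z up. A microphone post 10 mm thick stands at x +70, y +62 mm, its top 155 mm above the bench.
- supports: The tester's two narrow raised supports (aluminium, orange top strips): each 44 mm long in x, only 8 mm wide in y, at y = +44 and -44 mm. Origin midway between them, level with their tops, 85 mm above the bench, 55 above the blue base; axes as the tester. A bar lies on them with its length along y, its middle over this origin. A brass stub between them ends 30 mm below the tops.
- key (a joint): Strike key: yellow spring pedal, 74 x 50 x 6 mm, hinged at the tester's front (hinge at tester x -62 mm, 36 mm above the bench, axis along y), reaching 74 mm towards -x. 0 rad = up (level), 0.25 rad = down at its stop; a spring lifts it back. Pressed at key_pad it takes about 3 N to start and 10 N at the stop, after about 14 mm of travel.
- key_pad (a point): Point to press on the strike key: on its top face, 55 mm from the hinge, 117 mm in front (-x) of the supports' middle, about 39 mm above the bench when up. Moves with the key.
- rack: Sloping rest for measured bars, fixed to the bench: grey base plate 100 x 130 x 10 mm carrying two sloping aluminium ribs. Origin on the bench surface under its middle; +x is the high side of the slope, y along the bar that lies on it.
- rest: Slope of the rest: two ribs, 64 mm long up the slope, 12 mm wide, at y = +45 and -45 mm, open between them to the base plate. Origin midway between the ribs on their top faces, 65 mm above the bench; x up the slope (25 degrees), y level along the bar, z out of the slope. A red pin 8 mm thick, 10 high stands on each rib at x = -22 mm; a bar against the pins has its origin at x = -4 mm.
- black_bar: Black bar, 160 x 28 x 18 mm (x, y, z), 0.12 to 0.22 kg; origin at the centre of its 160 x 28 mm underside, x along its length, z up. Starts lying on the two supports.
- white_bar: White ceramic bar, 160 x 28 x 18 mm, 0.22 to 0.4 kg; origin and axes as the black bar. Starts flat on the bench, at one side of the tester, among glassware.
- brass_bar: Bystander: brass bar of the same size lying on the bench; not to be moved. Origin at the centre of its underside.
- beaker: Bystander: clear open beaker, radius 34, height 88 mm, standing close beside one end of the white bar. Origin at the centre of its underside.
- jar: Bystander: white jar with blue lid, radius 24, height 46 mm, on the other side of the white bar. Origin at the centre of its underside.
- amber_bottle: Bystander: amber bottle with black cap, radius 31, height 155 mm, behind the tester. Origin at the centre of its underside.
- weight: Bystander: brass weight with a knob, radius 22, height 68 mm, standing near an end of the sloping rest. Origin at the centre of its underside.
- tin: Bystander: steel tin with a paper label, radius 36, height 90 mm, at the far right. Origin at the centre of its underside.
- graduate: Bystander: white plastic measuring cylinder, round foot of radius 24 mm, body radius 15, height 150 mm, standing behind the high side of the sloping rest. Origin at the centre of its underside.
- screwdriver: Bystander: red-handled screwdriver, 180 mm long, lying on the bench along the right (-y) side of the tester. Origin at the middle of its length.
Things that resemble listed ones, but are neither listed nor needed, are in the scene too. Several things look just like the white_bar: the one meant starts farthest to the robot's left. Leave any green look-alike of the black_bar alone.

How it is judged:
On the way, in this order (a step that is already met when the one before it is completed fails the run):
1. the black bar lies on the sloping rest, let go (x of black_bar in the frame of rest between -0.009 and 0.016 m and y of black_bar in the frame of rest between -0.025 and 0.025 m and z of black_bar in the frame of rest between -0.005 and 0.005 m and angle between the x axis of black_bar and the y axis of rest, either way round below 0.14 rad and angle between the z axis of black_bar and the z axis of rest, either way round below 0.1 rad and contact force between the fingers and black_bar below 0.2 N and linear speed of black_bar below 0.03 m/s), for 0.2 s.
2. the white bar lies centred and square on the two supports, let go (x of white_bar in the frame of supports between -0.008 and 0.008 m and y of white_bar in the frame of supports between -0.008 and 0.008 m and z of white_bar in the frame of supports between -0.005 and 0.005 m and angle between the x axis of white_bar and the y axis of supports, either way round below 0.1 rad and angle between the z axis of white_bar and the z axis of supports, either way round below 0.06 rad and contact force between the fingers and white_bar below 0.2 N and linear speed of white_bar below 0.03 m/s), for 0.2 s.
3. the strike key is fully down at its stop (value of joint key above 0.225 rad), for 0.1 s.
At the end, for the whole second after the job is handed in: Black bar at rest flat on both ribs of the rest (25 mm lengthwise, lower edge within 20 mm of the pins, 0.14 rad); white bar at rest on both supports (8 mm lengthwise and sideways, 0.1 rad); both let go; key up again (below 0.04 rad) (all of step 1 and all of step 2 and value of joint key below 0.04 rad); the robot touches nothing.
It fails at once if the key is pressed while the white bar is not lying on the supports (value of joint key above 0.12 rad and not (x of white_bar in the frame of supports between -0.008 and 0.008 m and y of white_bar in the frame of supports between -0.008 and 0.008 m and z of white_bar in the frame of supports between -0.005 and 0.005 m)).
It fails at once if a bar is dropped (moving faster than 0.5 m/s out of the fingers) ((linear speed of black_bar above 0.5 m/s and contact force between the fingers and black_bar below 0.1 N) or (linear speed of white_bar above 0.5 m/s and contact force between the fingers and white_bar below 0.1 N)).
It fails at once if a bystander is shifted by more than 30 mm or knocked over (distance of any of beaker, jar, amber_bottle, weight, tin, graduate, screwdriver, brass_bar from where it was at the start of the episode above 0.03 m or angle between any of beaker, jar, amber_bottle, weight, tin, graduate's own z axis and vertical above 0.5 rad).
It also fails if it takes over 67 s, if anything falls off the work surface, if the arm or the gripper's body presses on something with over 40 N, if the wrist force passes 120 N, or if a joint passes its speed limit or range.

### The arm

A 7-joint arm with a two-finger parallel gripper is mounted at the origin on the work surface. World frame = base frame: x ahead of the robot, y to its left, z up, the work surface at z = 0. Lengths are in m, angles in rad, forces in N, time in s.
With the tool pointing down it reaches from about 0.425 to 0.925 m from the base axis. Payload 6.8 kg.
Tool frame: the origin (TCP) lies between the finger pads; the fingertips stand r.tcp_to_tips ahead of it and the grasp point (between the pads) is the TCP (r.tcp_to_tips is the distance from the TCP to the fingertips, in m); z points along the fingers, y is the line along which they close (so a half turn about z gives the same grasp; the last joint's range is limited). The gripper opens to 85 mm and grips with 20 to 120 N. Pads are 22 mm wide; open, the fingers measure 114 mm over their backs; the gripper's body (76 mm by 85 mm) begins 54 mm behind the grasp point. The pads swing forward as they close: fully open they stand 13 mm farther back than shut.
Start: joints at [1.137, 0.477, 0.022, 1.555, -0.011, 1.109, -0.083], TCP at [0.216, -0.64, 0.221] pointing down, gripper open.
Joint ranges: [-2.96, 2.96], [-0.34, 2.1], [-1.41, 1.46], [0.24, 2.44], [-1.37, 4.51], [0.17, 1.92], [-2.96, 2.96]. Speed limits (rad/s): [2.39, 2.39, 3.14, 3.14, 3.14, 3.14, 3.14].

### API

Orientations are given as a rotation vector (axis times angle).
In Python, from bench import r gives the robot as it stands.
- The arm moves only by the tool servo_tool, never from a script. Its argument "commands" is a list of rows, each a list of 2 entries, a list of its own where there are three numbers: the shift along the tool's x, y, z normalised to -1 to 1, where 1 is 250 mm, then the turn, a rotation vector about the tool's x, y, z normalised to -1 to 1, where 1 is 90 degrees. In form: [[[dx, dy, dz], [ax, ay, az]], ...]. A call has 1 to 20 rows; each row is the pose to reach, as a shift and turn from the pose commanded when the call began, along the tool's axes at that moment; what a row does not reach only later rows make up. A row lasts 1/10 s, in which the tool goes at most 50 mm and 8.59 degrees, less where a joint would pass 70% of its speed; a pose out of reach is approached as far as the arm can. A call with a number of a shift or a turn outside -1 to 1 is refused whole. A call with a gripper value outside its range is refused whole. "claw" is the closure, from 0 (fully open) to 1 (shut), set as the call begins (left out, the last holds). The fingers move at their own pace and stop on an object; "squeeze" is the grip in N (left out, the last holds). Time passes only in rows, so rows that repeat a pose let the fingers close. It gives the time, the measured TCP pose, the force, the opening and the grip force at its end, in the units of the state.
- r.get_obs(): the state, without advancing time (a new reading comes with each control period).
- r.grab_frame(name): name is "side" or "top" or "wrist"; returns (picture, depth): 400x640x3 uint8, red, green, blue; 400x640 float32, m along the optical axis (not along the pixel's ray), 0 where there is no reading.
- r.camera_model(name): a dict with "fx", "fy", "cx", "cy" (pixels), "extrinsics" (4x4, takes a point from camera to world coordinates); the wrist camera has in their place "hand_eye" (4x4, takes a point from camera to tool coordinates, whose origin is the TCP and whose axes are the flange's). Camera axes: x right, y down, z forward; pixel columns grow to the right and rows downward; lengths in m; the calibration is good to about 2 mm. A picture is of the moment at which its call begins: read the wrist's pose just before it. camera_model takes no time and is no camera call.
- r.hand_in(): hands the job in; it is judged then, once.
Trained networks look in the newest picture that a camera, given by its name, has taken for a name from the list of things; names that differ only in an ending like _2 or _b are one class to them, and where a whole thing is asked for, a point or a joint stands for the part that bears it (a point fixed in the world has none). Each returns a list of dicts, best first, with "confidence" (0 to 1); they miss things now and then, are a little off and sometimes report something else, mostly with a low value. They report only what shows in the picture. A call takes as long as a camera call. They do not tell look-alikes from the thing itself.
- r.boxes_of(camera, target): "uv" ([column, row] in pixels, amid what is visible of it).
- r.mark_of(camera, target): "uv" ([column, row] in pixels: a listed point, or the origin of a listed thing).
The state is a dict: "clock": time; "joints": joint angles; "qvel": joint speeds; "tau": joint torques, N m; "tcp_pos": TCP position; "orientation": TCP orientation; "contact_force": force on the tool from outside, world axes, zero at the start; "moment": the same for the moment, N m; "grip_width": finger opening in m; "gripper_force": force on a finger pad.
Only numpy, scipy, OpenCV 4.12 (cv2) and the standard library are available. Lean on these libraries where they do the work, as an engineer would, in place of code of your own. Each camera call takes 0.05 s, during which the arm holds its last target. There are 200 camera calls.

## Working session

There is one attempt and no reset: what is moved stays moved. The work goes in short steps, Python scripts to look and compute and a tool call to move; the robot and the scene stay as the last step left them, time stands still between calls to the robot, and variables do not carry over. Pictures are saved under pics/ and viewed, at most 10 in all, crops included, and the job is handed in when it is done.

Besides the shell and the picture viewer there is one more tool, called after "Request:" in YAML: its name, and indented under it one key for each argument. servo_tool: Moves the arm, as the interface text tells. Scaled input: -1 to 1 covers 250 mm each way for a shift and 90 degrees each way for a turn. Its arguments: {"type":"object","properties":{"commands":{"type":"array"},"claw":{"type":"number"},"squeeze":{"type":"number"}},"required":["commands"]}

```bash
mkdir -p pics
cat > h.py <<'E'
from bench import r
import numpy as np, cv2
from scipy.spatial.transform import Rotation as R
def cam(name):
    m=r.camera_model(name)
    if 'extrinsics' in m: T=np.array(m['extrinsics'])
    else:
        o=r.get_obs(); T=np.eye(4); T[:3,:3]=R.from_rotvec(o['orientation']).as_matrix(); T[:3,3]=o['tcp_pos']; T=T@np.array(m['hand_eye'])
    return m,T
def shot(name,f=None):
    m,T=cam(name); im,d=r.grab_frame(name)
    if f: cv2.imwrite('pics/'+f,im[:,:,::-1])
    v,u=np.mgrid[:400,:640]
    P=np.stack([(u-m['cx'])/m['fx']*d,(v-m['cy'])/m['fy']*d,d],-1)@T[:3,:3].T+T[:3,3]
    P[d==0]=np.nan
    return im,d,P
def proj(name,p):
    m,T=cam(name); q=(np.asarray(p)-T[:3,3])@T[:3,:3]
    return m['fx']*q[...,0]/q[...,2]+m['cx'], m['fy']*q[...,1]/q[...,2]+m['cy']
def ray(name,uv,z):
    m,T=cam(name); d=T[:3,:3]@np.array([(uv[0]-m['cx'])/m['fx'],(uv[1]-m['cy'])/m['fy'],1]); return T[:3,3]+d*(z-T[2,3])/d[2]
E
python3 - <<'E'
from h import *
np.set_printoptions(precision=3,suppress=True)
o=r.get_obs(); print(o,r.tcp_to_tips)
im,d,P=shot('top','top0.png'); 
for n in ['tester','supports','key_pad','rack','rest','black_bar','white_bar','brass_bar','weight','graduate','beaker','jar']:
    for q in r.mark_of('top',n)[:5]:
        u,v=np.round(q['uv']).astype(int); print(n,q['confidence'],u,v,P[min(max(v,0),399),min(max(u,0),639)])
np.savez('top0.npz',im=im,d=d,P=P)
im,d,P=shot('side','side0.png'); np.savez('side0.npz',im=im,d=d,P=P)
print(cam('top')[1],cam('side')[1])
E
```

```text
{'clock': 0.0, 'joints': array([ 1.137,  0.478,  0.022,  1.556, -0.012,  1.109, -0.083]), 'qvel': array([-0.   ,  0.   , -0.   , -0.   , -0.001,  0.002,  0.001]), 'tau': array([ -0.001, -59.645,   1.607, -28.119,   0.013,   0.009,  -0.   ]), 'tcp_pos': array([ 0.216, -0.639,  0.22 ]), 'orientation': array([-3.098, -0.509,  0.001]), 'contact_force': array([-0.359,  0.404,  0.266]), 'moment': array([ 0.003, -0.04 , -0.029]), 'gripper_force': 0.0, 'grip_width': 0.08535601451680425} 0.019
tester 0.69 334 183 [ 0.56  -0.009  0.056]
tester 0.28 443 213 [ 0.485 -0.347  0.012]
supports 0.53 333 178 [ 0.564 -0.004  0.102]
rack 0.69 442 215 [ 0.479 -0.345  0.008]
rack 0.28 216 222 [0.439 0.344 0.013]
rest 0.54 444 214 [ 0.482 -0.351  0.01 ]
black_bar 0.98 332 177 [ 0.567 -0.001  0.102]
black_bar 0.72 404 283 [ 0.271 -0.224  0.017]
white_bar 0.85 238 294 [0.228 0.264 0.019]
white_bar 0.77 219 225 [0.43  0.334 0.015]
brass_bar 0.75 233 150 [0.665 0.306 0.017]
weight 0.69 402 201 [ 0.512 -0.214  0.05 ]
graduate 0.71 436 189 [ 0.557 -0.324  0.022]
beaker 0.68 249 230 [0.419 0.245 0.003]
jar 0.78 187 224 [0.428 0.422 0.042]
[[ 0.022 -0.983  0.18   0.279]
 [-1.    -0.026 -0.015  0.031]
 [ 0.019 -0.179 -0.984  1.313]
 [ 0.     0.     0.     1.   ]] [[-0.983 -0.087  0.16   0.319]
 [-0.181  0.544 -0.819  1.016]
 [-0.016 -0.835 -0.551  0.751]
 [ 0.     0.     0.     1.   ]]
```

View pics/top0.png

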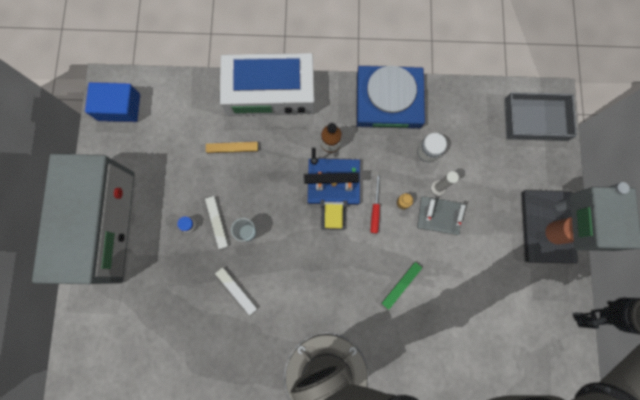

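View pics/side0.png

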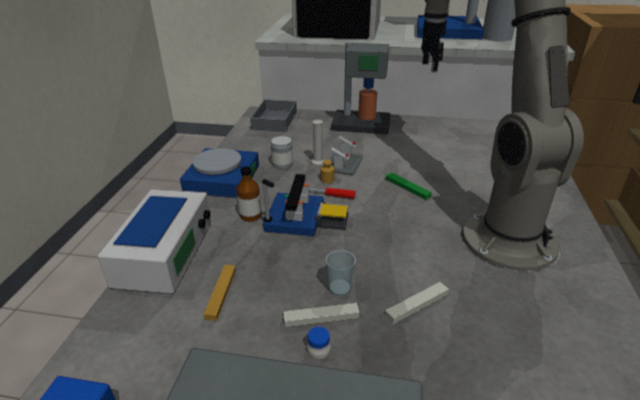

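The top view shows the black bar on the supports at (331,178). Its green look-alike is at (403,285). There are two white bars: (216,222), between jar (186,223) and beaker (244,229), and (236,291). The first is farthest left (y≈0.34 against 0.26) and has the glassware around it, so it's the one meant. The rack is at (442,214), and the key at (333,215) points towards the robot.

Run:
```python
from h import *
np.set_printoptions(precision=4,suppress=True)
z=np.load('top0.npz'); im,d,P=z['im'],z['d'],z['P']
def rect(mask,name):
    q=P[mask]; q=q[~np.isnan(q[:,0])]
    (c,s,a)=cv2.minAreaRect((q[:,:2]*1000).astype(np.float32)); print(name,len(q),np.array(c),np.array(s),round(a,1),'zmed',np.nanmedian(q[:,2]), q[:,2].max())
    return q
def win(u0,u1,v0,v1):
    m=np.zeros(d.shape,bool); m[v0:v1,u0:u1]=1; return m
hsv=cv2.cvtColor(im,cv2.COLOR_RGB2HSV); Z=P[...,2]
rect(win(300,365,170,190)&(hsv[...,2]<70)&(Z>.085)&(Z<.115),'black')
rect(win(300,370,150,210)&(hsv[...,1]>120)&(abs(hsv[...,0].astype(int)-112)<15)&(Z<.05)&(Z>.02),'base')
rect(win(318,350,200,235)&(hsv[...,1]>120)&(abs(hsv[...,0].astype(int)-27)<8),'key')
rect(win(200,232,190,252)&(Z>.012)&(Z<.03)&(hsv[...,2]>140),'white')
rect(win(412,474,190,240)&(Z>.006)&(Z<.016),'rackbase')
for n,(a,b) in {'ribL':(422,440),'ribR':(452,472)}.items():
    q=rect(win(a,b,195,232)&(Z>.03)&(Z<.09)&(hsv[...,1]<60),n)
    if len(q)>5: A=np.c_[q[:,:2],np.ones(len(q))]; print(np.linalg.lstsq(A,q[:,2],rcond=None)[0],q.min(0),q.max(0))
rd=win(412,474,190,240)&(hsv[...,1]>110)&((hsv[...,0]<8)|(hsv[...,0]>172)); print('red',np.argwhere(rd)[:,::-1].tolist(),P[rd])
for n,w in {'weight':(395,414,188,212),'grad':(425,462,165,198),'screw':(365,385,170,240),'beaker':(230,258,215,245)}.items():
    q=P[win(*w)&(Z>.012)]; print(n,q.min(0),q.max(0))
c=cv2.resize(im[150:245,150:480],None,fx=2.4,fy=2.4,interpolation=cv2.INTER_CUBIC); cv2.imwrite('pics/crop0.png',c[:,:,::-1])
```

```text
black 539 [566.3126   1.3013] [ 28.767  156.6404] 3.6 zmed 0.10260637635117331 0.1092789309522626
base 1365 [573.5924  -8.6793] [154.0791 137.5533] 89.8 zmed 0.02995438601575562 0.038287153388703477
key 395 [463.0416 -11.0055] [67.5953 52.7822] 1.4 zmed 0.03875179410819607 0.04684824629739692
white 501 [440.0435 344.6318] [160.7244  28.8589] 18.4 zmed 0.017595079148661208 0.025153924458073407
rackbase 1072 [ 487.0737 -350.5564] [182.8909 152.7116] 86.0 zmed 0.010078996889235525 0.015990722807839086
ribL 114 [ 487.6864 -293.1175] [13.4796 59.2873] 81.8 zmed 0.06292167788688185 0.08117570254435647
[ 0.2146 -1.0061 -0.3369] [ 0.459  -0.3038  0.0301] [ 0.5161 -0.2837  0.0812]
ribR 123 [ 474.541  -381.3185] [13.0631 59.6746] 79.9 zmed 0.06305677490448591 0.08096988217881074
[ 0.1817 -1.0385 -0.4207] [ 0.4459 -0.3915  0.0319] [ 0.5033 -0.3721  0.081 ]
red [] []
weight [ 0.4957 -0.2454  0.0124] [ 0.5375 -0.2025  0.0726]
grad [ 0.5436 -0.3539  0.0123] [ 0.582  -0.3138  0.1551]
screw [ 0.4194 -0.1496  0.0121] [ 0.5983 -0.1213  0.0311]
beaker [0.3804 0.217  0.0125] [0.4441 0.2831 0.0922]
```

View pics/crop0.png

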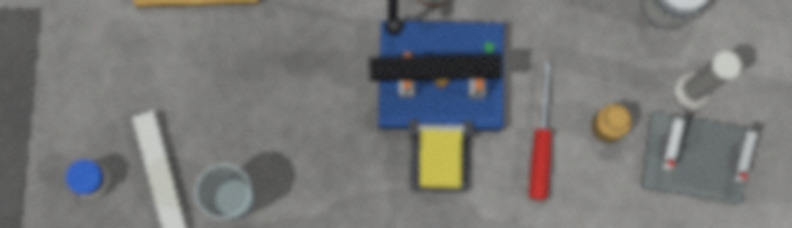

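The close crop confirms the choices. The left white bar is at crop (158,170), between the blue-lidded jar and the beaker. The black bar lies on the orange-topped supports, and the mic post is at the back left. The rack's red pins are on the robot side, at crop (671,163) and (743,175).

```bash
cat >> h.py <<'E'
np.set_printoptions(precision=4,suppress=True)
def down(psi,tilt=0):  # tool y at yaw psi deg; tilt: slope angle, tool y rises by tilt
    p=np.radians(psi); M=np.array([[-np.sin(p),np.cos(p),0],[np.cos(p),np.sin(p),0],[0,0,-1]]).T
    return R.from_matrix(M)*R.from_euler('x',-tilt,degrees=True)
def plan(*tg):
    o=r.get_obs(); p=np.array(o['tcp_pos']); q=R.from_rotvec(o['orientation'])
    print('clock',o['clock'],'tcp',p,'yaw_y',np.degrees(np.arctan2(*q.as_matrix()[1::-1,1])),'w',o['grip_width'],'gf',o['gripper_force'],'F',o['contact_force'],'j',o['joints'])
    for pos,rot in tg:
        s=q.inv().apply(np.array(pos)-p)/.25; a=(q.inv()*rot).as_rotvec()/(np.pi/2)
        print('shift',s.round(4),'turn',a.round(4),'rows>=',np.ceil(max(np.linalg.norm(s)*5,np.linalg.norm(a)*90/8.59)))
E
python3 - <<'E'
from h import *
print(r.camera_model('wrist'))
print(down(0,25).as_matrix())
plan(((.40,-.40,.30),down(-8.45)),((.33,-.43,.28),down(-40)))
E
```

```text
{'fx': 299.31628338631407, 'fy': 299.31628338631407, 'cx': 318.14629360914626, 'cy': 197.69551889885685, 'hand_eye': array([[ 0.0006, -0.956 , -0.2934,  0.0754],
       [ 1.    ,  0.0003,  0.001 , -0.0003],
       [-0.0009, -0.2934,  0.956 , -0.1521],
       [ 0.    ,  0.    ,  0.    ,  1.    ]])}
[[ 0.      0.9063  0.4226]
 [ 1.      0.      0.    ]
 [ 0.      0.4226 -0.9063]]
clock 0.7 tcp [ 0.2161 -0.6395  0.2213] yaw_y -71.3361677268147 w 0.0853103723710379 gf 0.0 F [0.8854 0.012  0.6429] j [ 1.1369  0.477   0.0224  1.5554 -0.0115  1.1093 -0.0831]
shift [ 1.0037 -0.6722 -0.3147] turn [ 0.      0.     -0.6987] rows>= 8.0
shift [ 0.7    -0.6481 -0.2347] turn [ 0.     -0.     -0.3482] rows>= 5.0
```

Run:
```python
from h import *
plan(((.36,-.43,.26),down(-20)),((.46,-.33,.28),down(-8.45)))
```

```text
clock 0.7 tcp [ 0.2161 -0.6395  0.2213] yaw_y -71.3361677268147 w 0.0853103723710379 gf 0.0 F [0.8854 0.012  0.6429] j [ 1.1369  0.477   0.0224  1.5554 -0.0115  1.1093 -0.0831]
shift [ 0.8137 -0.6097 -0.1547] turn [ 0.      0.     -0.5704] rows>= 6.0
shift [ 1.3207 -0.8607 -0.2347] turn [ 0.      0.     -0.6987] rows>= 8.0
```

Request:
servo_tool:
  commands:
    - [[0.81,-0.61,-0.16],[0,0,-0.57]]
    - [[0.81,-0.61,-0.16],[0,0,-0.57]]
    - [[0.81,-0.61,-0.16],[0,0,-0.57]]
    - [[0.81,-0.61,-0.16],[0,0,-0.57]]
    - [[0.81,-0.61,-0.16],[0,0,-0.57]]
    - [[0.81,-0.61,-0.16],[0,0,-0.57]]
    - [[0.81,-0.61,-0.16],[0,0,-0.57]]
  claw: 0.3
  squeeze: 60

```text
clock: 1.4
tcp_pos: [0.3608, -0.4286, 0.2621]
orientation: [2.568, 1.808, 0.001]
contact_force: [-0.4, -0.3, 0.8]
grip_width: 0.06
gripper_force: 0.0
```

Run:
```python
from h import *
plan(((.46,-.33,.28),down(-8.45)))
```

```text
clock 1.4 tcp [ 0.3608 -0.4286  0.2621] yaw_y -19.717675739169017 w 0.06000865964735375 gf 0.0 F [-0.3748 -0.3202  0.8244] j [ 0.9603  0.2638 -0.2424  1.7737  0.0695  1.1111  0.3511]
shift [ 0.5049  0.2405 -0.0714] turn [ 0.0009  0.0002 -0.1252] rows>= 3.0
```

Request:
servo_tool:
  commands:
    - [[0.5,0.24,-0.07],[0,0,-0.125]]
    - [[0.5,0.24,-0.07],[0,0,-0.125]]
    - [[0.5,0.24,-0.07],[0,0,-0.125]]
    - [[0.5,0.24,-0.07],[0,0,-0.125]]
    - [[0.5,0.24,-0.07],[0,0,-0.125]]

```text
clock: 1.9
tcp_pos: [0.458, -0.3343, 0.2785]
orientation: [-2.388, -2.041, 0.001]
contact_force: [-0.1, -0.3, -0.0]
grip_width: 0.0596
gripper_force: 0.0
```

Run:
```python
from h import *
im,d,P=shot('wrist','w_rack.png'); np.savez('wrack.npz',im=im,d=d,P=P)
Z=P[...,2]; hsv=cv2.cvtColor(im,cv2.COLOR_RGB2HSV)
rd=(hsv[...,1]>120)&((hsv[...,0]<8)|(hsv[...,0]>172))&(Z>.04)&(Z<.09)
n,l,s,c=cv2.connectedComponentsWithStats(rd.astype(np.uint8))
for i in range(1,n):
    if s[i,4]>8: q=P[l==i]; print('red',c[i],s[i,4],np.nanmedian(q,0))
# rib plane: fit in expected frame
yaw=np.radians(-8.45); ax=np.array([np.cos(yaw),np.sin(yaw)]); ay=np.array([-ax[1],ax[0]])
L=P[...,:2]-[.481,-.337]; X=L@ax; Y=L@ay
e=Z-(.065+X*np.tan(np.radians(25)))
m=(abs(X)<.04)&(abs(Y)<.07)&(abs(e)<.008)&~rd
for sg in (1,-1):
    q=P[m&(Y*sg>.02)]; print(len(q)); 
    (cc,ss,a)=cv2.minAreaRect((q[:,:2]*1000).astype(np.float32)); print('rib',cc,ss,a,np.percentile(X[m&(Y*sg>.02)],[1,99]),np.percentile(Y[m&(Y*sg>.02)],[1,99]))
q=P[m]; A=np.c_[q[:,:2],np.ones(len(q))]; k=np.linalg.lstsq(A,q[:,2],rcond=None)[0]; print('plane',k,'slope',np.degrees(np.arctan(np.hypot(*k[:2]))),'dir',np.degrees(np.arctan2(k[1],k[0])), 'z at c',k@[.481,-.337,1])
b=(Z>.005)&(Z<.014)&(abs(X)<.09)&(abs(Y)<.1)
for z0 in []: pass
plan(((.53,-.08,.28),down(0)),((.55,-.02,.27),down(1)))
```

```text
red [315.5 133.5] 42 [ 0.462  -0.2912  0.0641]
red [316.5128 204.0769] 39 [ 0.4491 -0.3793  0.0643]
494
rib (486.9442443847656, -294.9259033203125) (12.12900447845459, 59.5885009765625) 81.29849243164062 [-0.03    0.0291] [0.0366 0.0485]
459
rib (473.9789123535156, -383.5439453125) (12.711639404296875, 59.86786651611328) 81.60306549072266 [-0.03    0.0283] [-0.0532 -0.0411]
plane [ 0.4393 -0.0604 -0.1665] slope 23.914681050124948 dir -7.829851069478104 z at c 0.06512263242313426
clock 1.95 tcp [ 0.4571 -0.3352  0.2783] yaw_y -9.07104992797719 w 0.05980706294338643 gf 0.0 F [ 0.4711 -0.8921  0.4027] j [ 0.7986  0.2715 -0.3375  1.7315  0.0983  1.1558  0.2745]
shift [ 1.0541  0.1272 -0.0076] turn [-0.0007  0.0004 -0.1008] rows>= 6.0
shift [1.3037 0.1684 0.0322] turn [-0.0007  0.0004 -0.1119] rows>= 7.0
```

View pics/w_rack.png

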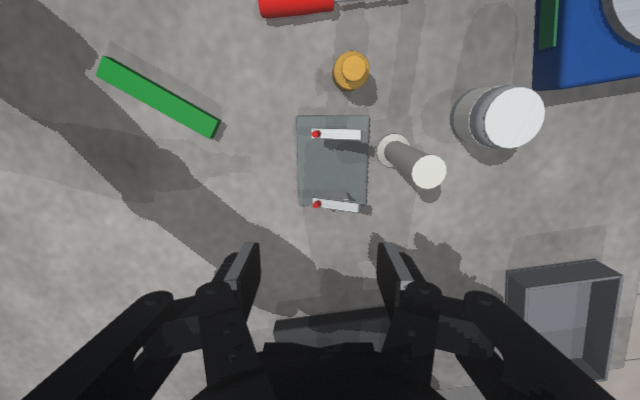

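The wrist view shows the rack at (333,160), with the red pins at (315,133) and (316,204) on the low, robot side. The graduate is at (410,160) and the weight at (351,70). Rest origin is about (0.4805, -0.339, 0.065), yaw -8.4°.

Request:
servo_tool:
  commands:
    - [[1.0,0.13,0],[0,0,-0.105]]
    - [[1.0,0.13,0],[0,0,-0.105]]
    - [[1.0,0.13,0],[0,0,-0.105]]
    - [[1.0,0.13,0],[0,0,-0.105]]
    - [[1.0,0.13,0],[0,0,-0.105]]
    - [[1.0,0.13,0],[0,0,-0.105]]
    - [[1.0,0.13,0],[0,0,-0.105]]

```text
clock: 2.65
tcp_pos: [0.5284, -0.0922, 0.2785]
orientation: [-2.21, -2.232, 0.001]
contact_force: [-0.4, -1.4, 0.0]
grip_width: 0.0597
gripper_force: 0.0
```

```bash
cat > tst.py <<'E'
from h import *
def tester(tag):
    im,d,P=shot('wrist',tag+'.png'); np.savez(tag+'.npz',im=im,d=d,P=P)
    Z=P[...,2]; hsv=cv2.cvtColor(im,cv2.COLOR_RGB2HSV); H=hsv[...,0].astype(int)
    near=(abs(P[...,0]-.56)<.15)&(abs(P[...,1])<.14)
    def rect(m,n):
        q=P[m&near]
        if len(q)<5: print(n,'none'); return
        c,s,a=cv2.minAreaRect((q[:,:2]*1000).astype(np.float32)); print(n,len(q),np.array(c),np.array(s),round(a,2),np.median(q[:,2]))
    def big(m):
        n,l,s,c=cv2.connectedComponentsWithStats((m&near).astype(np.uint8)); 
        return l==1+np.argmax(s[1:,4]) if n>1 else m&near
    rect(big((hsv[...,2]<80)&(Z>.09)&(Z<.112)),'black')
    rect(big((hsv[...,1]<60)&(hsv[...,2]>150)&(Z>.09)&(Z<.112)),'white')
    rect(big((hsv[...,1]>100)&(abs(H-112)<15)&(Z>.024)&(Z<.036)),'base')
    rect(big((hsv[...,1]>100)&(abs(H-27)<8)&(Z>.03)&(Z<.05)),'key')
    rect((hsv[...,1]>100)&(H>3)&(H<22)&(Z>.078)&(Z<.092)&(P[...,1]>.0),'orangeL')
    rect((hsv[...,1]>100)&(H>3)&(H<22)&(Z>.078)&(Z<.092)&(P[...,1]<-.02),'orangeR')
E
python3 - <<'E'
from tst import *
tester('w_t1'); plan(((.566,.0,.20),down(3.6)))
E
```

```text
black 4547 [565.5891   0.4407] [ 28.0785 159.3956] 3.06 0.10234107737165532
white none
base 4780 [617.9749  -7.7253] [ 53.263  158.9304] 2.66 0.029333235867452734
key 2374 [463.5415  -9.7287] [71.2439 48.7349] 0.66 0.03844481543781503
orangeL 266 [613.1574  20.4179] [ 32.0011 144.5968] 85.9 0.08441754684031866
orangeR 126 [617.8594 -38.1284] [154.0557   9.6692] 11.94 0.0846220539150423
clock 2.7 tcp [ 0.528  -0.0938  0.2783] yaw_y 0.4383481175640888 w 0.05984969878677522 gf 0.0 F [ 0.4277 -0.5323  0.5088] j [ 0.4909  0.2381 -0.5093  1.7896  0.1276  1.1474 -0.0515]
shift [0.3743 0.1552 0.3128] turn [-0.0007  0.0007 -0.0351] rows>= 3.0
```

View pics/w_t1.png

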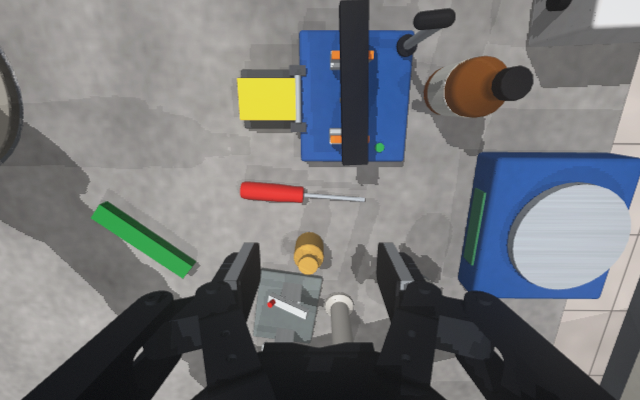

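The wrist view shows the black bar at (354,80) lying across the two orange supports at (352,55) and (350,136). The mic post is at (405,45), clear of the gripper path. The bar centre is (0.5656, 0.0004), yaw 3.1°.

Request:
servo_tool:
  commands:
    - [[0.375,0.152,0.32],[0,0,-0.03]]
    - [[0.375,0.152,0.32],[0,0,-0.03]]
    - [[0.375,0.152,0.32],[0,0,-0.03]]
    - [[0.375,0.152,0.32],[0,0,-0.03]]
    - [[0.375,0.152,0.45],[0,0,-0.03]]
    - [[0.375,0.152,0.55],[0,0,-0.03]]
    - [[0.375,0.152,0.65],[0,0,-0.03]]
    - [[0.375,0.152,0.73],[0,0,-0.03]]
    - [[0.375,0.152,0.73],[0,0,-0.03]]
    - [[0.375,0.152,0.73],[0,0,-0.03]]

```text
clock: 3.7
tcp_pos: [0.5658, 0.0003, 0.0968]
orientation: [2.159, 2.281, -0.001]
contact_force: [0.2, -0.1, -0.3]
grip_width: 0.0601
gripper_force: 0.0
```

Request:
servo_tool:
  commands:
    - [[0,0,0],[0,0,0]]
    - [[0,0,0],[0,0,0]]
    - [[0,0,0],[0,0,0]]
    - [[0,0,0],[0,0,0]]
    - [[0,0,0],[0,0,0]]
    - [[0,0,0],[0,0,0]]
  claw: 1
  squeeze: 60

```text
clock: 4.3
tcp_pos: [0.5655, 0.003, 0.0964]
orientation: [2.155, 2.286, 0.0]
contact_force: [0.7, -0.1, 0.3]
grip_width: 0.0003
gripper_force: 0.0
```

Run:
```python
from h import *
plan()
```

```text
clock 4.3 tcp [0.5655 0.003  0.0964] yaw_y 3.370619924038916 w 0.00031620929869561053 gf 0.0 F [ 0.7305 -0.1146  0.3099] j [ 0.2729  0.4983 -0.4984  1.9017  0.318   0.8198 -0.3352]
```

Run:
```python
from h import *
im,d,P=shot('side'); a,b=shot('wrist')[:2]
u,v=proj('side',[.566,0,.1]); u,v=int(u),int(v); print(u,v)
c=cv2.resize(im[max(0,v-50):v+50,max(0,u-80):u+80],None,fx=4,fy=4,interpolation=cv2.INTER_CUBIC)
s=np.vstack([c[:400],cv2.resize(a[100:400],(400,188)).repeat(1,0) if 0 else cv2.resize(a,(320,200)).repeat(2,1)])
cv2.imwrite('pics/miss.png',s[:600,:,::-1])
```

```text
294 189
```

View pics/miss.png

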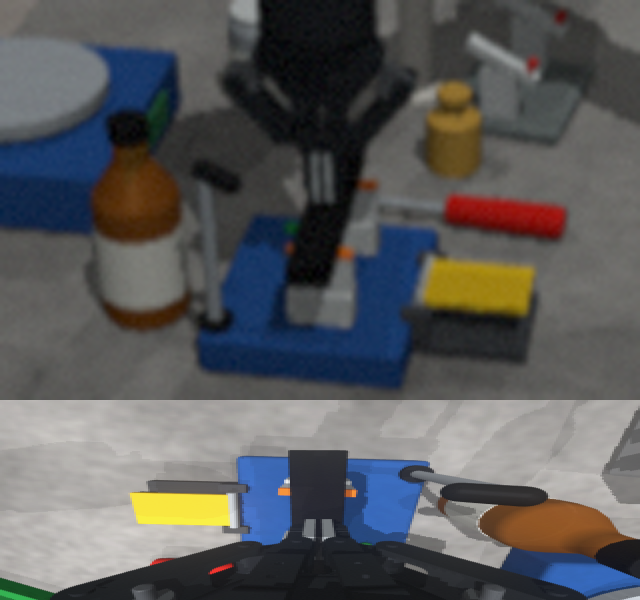

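The fingers are shut and seem to be just above the bar, so they never straddled it. I'll measure where the fingertips really are.

Run:
```python
from h import *
im,d,P=shot('wrist')
o=r.get_obs(); q=R.from_rotvec(o['orientation']); L=q.inv().apply((P-o['tcp_pos']).reshape(-1,3)).reshape(P.shape)
m=(abs(L[...,1])<.03)&(abs(L[...,0])<.025)&(d>0)
for v in range(150,400,10):
    w=m[v]; 
    if w.sum(): print(v,[(u,L[v,u].round(3).tolist(),im[v,u].tolist()) for u in (300,318,336) if m[v,u]])
im,d,P=shot('top'); Z=P[...,2]; mm=(abs(P[...,0]-.566)<.03)&(abs(P[...,1])<.1)&(Z>.08)&(Z<.115); 
for y in np.arange(-.09,.1,.02):
    k=mm&(abs(P[...,1]-y)<.01); print(round(y,2),k.sum(),np.median(Z[k]) if k.any() else 0)
```

```text
180 []
190 []
200 []
210 [(300, [0.024, -0.009, -0.006], [47, 47, 57]), (318, [0.023, 0.0, -0.006], [42, 43, 51]), (336, [0.024, 0.01, -0.006], [40, 42, 50])]
220 [(300, [0.018, -0.009, -0.006], [44, 45, 55]), (318, [0.018, 0.0, -0.007], [38, 38, 48]), (336, [0.018, 0.01, -0.007], [37, 38, 47])]
230 [(300, [0.012, -0.009, -0.006], [43, 44, 53]), (318, [0.012, 0.0, -0.006], [38, 39, 49]), (336, [0.013, 0.01, -0.006], [36, 37, 47])]
240 [(300, [0.007, -0.009, -0.006], [43, 43, 53]), (318, [0.011, 0.001, -0.015], [32, 32, 43]), (336, [0.007, 0.01, -0.006], [28, 31, 41])]
250 [(300, [0.008, -0.008, -0.02], [35, 39, 50]), (318, [0.012, 0.001, -0.028], [31, 34, 43]), (336, [0.007, 0.009, -0.019], [34, 38, 46])]
260 [(300, [0.007, -0.008, -0.028], [36, 39, 49]), (318, [0.011, 0.001, -0.036], [32, 34, 43]), (336, [0.007, 0.009, -0.029], [26, 31, 41])]
270 [(300, [0.008, -0.007, -0.038], [37, 41, 48]), (318, [0.012, 0.001, -0.045], [31, 32, 41]), (336, [0.008, 0.008, -0.038], [26, 30, 38])]
280 [(300, [0.014, -0.006, -0.056], [35, 39, 47]), (318, [0.008, 0.001, -0.047], [30, 32, 39]), (336, [
[... 919 characters left out ...]
9], [23, 23, 26]), (318, [0.012, 0.001, -0.09], [28, 31, 34]), (336, [0.011, 0.005, -0.09], [29, 31, 35])]
370 [(300, [0.012, -0.004, -0.093], [21, 23, 26]), (318, [0.011, 0.001, -0.093], [30, 32, 36]), (336, [0.011, 0.005, -0.093], [21, 22, 25])]
380 [(300, [0.012, -0.004, -0.096], [21, 22, 25]), (318, [0.012, 0.001, -0.096], [22, 24, 26]), (336, [0.011, 0.005, -0.095], [23, 23, 26])]
390 [(300, [0.012, -0.004, -0.099], [20, 22, 25]), (318, [0.012, 0.001, -0.099], [20, 22, 25]), (336, [0.012, 0.005, -0.098], [20, 21, 24])]
-0.09 0 0
-0.07 0 0
-0.05 0 0
-0.03 0 0
-0.01 0 0
0.01 11 0.10069752598296566
0.03 74 0.10195950174515933
0.05 77 0.10259622155498405
0.07 77 0.10195099786341921
0.09 0 0
```

Run:
```python
from h import *
he=np.array(r.camera_model('wrist')['hand_eye']); m=r.camera_model('wrist')
for f in ['w_t1.npz','wrack.npz']:
    d=np.load(f)['d']; v,u=np.mgrid[:400,:640]
    C=np.stack([(u-m['cx'])/m['fx']*d,(v-m['cy'])/m['fy']*d,d],-1); L=C@he[:3,:3].T+he[:3,3]
    k=(d>0)&(abs(L[...,0])<.014)&(abs(L[...,1])<.06)&(L[...,2]<.05)&(L[...,2]>-.05)
    q=L[k]; print(f,len(q)); i=np.argsort(q[:,2])[-300:]; print(q[i][::40])
    for s in(1,-1): w=q[q[:,1]*s>0]; print(w.min(0),w.max(0))
im,d,P=shot('wrist'); o=r.get_obs(); L=R.from_rotvec(o['orientation']).inv().apply((P-o['tcp_pos']).reshape(-1,3)).reshape(P.shape)
for u in(310,318,326): print(u,[(v,L[v,u].round(4).tolist()) for v in range(228,250,2)])
```

```text
w_t1.npz 3331
[[-0.0024 -0.0291 -0.0213]
 [ 0.0071 -0.0394 -0.0207]
 [ 0.0117 -0.0304 -0.0202]
 [-0.0047 -0.0291 -0.0194]
 [ 0.0115  0.0313 -0.0185]
 [ 0.0089 -0.0291 -0.0178]
 [-0.0044 -0.029  -0.0169]
 [-0.0017 -0.0291 -0.0157]]
[-0.011   0.0301 -0.05  ] [ 0.0124  0.0444 -0.0141]
[-0.0114 -0.043  -0.05  ] [ 0.0126 -0.0287 -0.0145]
wrack.npz 3345
[[-0.0002 -0.0289 -0.0214]
 [ 0.0001  0.0306 -0.0207]
 [-0.0042 -0.0289 -0.0201]
 [ 0.0114  0.0341 -0.0195]
 [ 0.0115 -0.0293 -0.0186]
 [-0.0096 -0.0291 -0.0179]
 [ 0.0029 -0.0291 -0.0168]
 [-0.0007 -0.0291 -0.0155]]
[-0.0109  0.0302 -0.0499] [ 0.0125  0.0443 -0.0139]
[-0.0115 -0.0427 -0.05  ] [ 0.0126 -0.0287 -0.0143]
310 [(228, [0.0136, -0.0037, -0.0062]), (230, [0.0127, -0.0037, -0.0067]), (232, [0.0118, -0.0037, -0.0072]), (234, [0.0102, -0.0037, -0.0062]), (236, [0.0092, -0.0037, -0.0065]), (238, [0.0118, -0.0035, -0.0146]), (240, [0.0119, -0.0034, -0.0173]), (242, [0.0115, -0.0034, -0.0188]), (244, [0.0116, -0.0033, -0.021]), (246, [0.0116, -0.0033, -0.0234]), (248, [0.0114, -0.0032, -0.0251])]
318 [(228, [0.0138, 0.0005, -0.0067]), (230, [0.0123, 0.0005, -0.0059]), (232, [0.0112, 0.0005, -0.006]), (234, [0.0103, 0.0005, -0.0066]), (236, [0.0089, 0.0005, -0.006]), (238, [0.0115, 0.0005, -0.0141]), (240, [0.0114, 0.0005, -0.0162]), (242, [0.0111, 0.0005, -0.0178]), (244, [0.0113, 0.0005, -0.0206]), (246, [0.0108, 0.0005, -0.0216]), (248, [0.0113, 0.0005, -0.0248])]
326 [(228, [0.0137, 0.0047, -0.0065]), (230, [0.0121, 0.0047, -0.0054]), (232, [0.0114, 0.0047, -0.0063]), (234, [0.0102, 0.0047, -0.0063]), (236, [0.0091, 0.0047, -0.0063]), (238, [0.0109, 0.0046, -0.0127]), (240, [0.0112, 0.0045, -0.0157]), (242, [0.0111, 0.0044, -0.0178]), (244, [0.0114, 0.0044, -0.0206]), (246, [0.0114, 0.0043, -0.0228]), (248, [0.0111, 0.0043, -0.0244])]
```

The wrist depth shows the fingertips at tool z ≈ -13 mm, not +19 mm as stated. The reported TCP therefore lies about 32 mm beyond the real grasp point, and I'll correct for that. Nothing was touched.

Request:
servo_tool:
  commands:
    - [[0,0,0],[0,0,0]]
    - [[0,0,0],[0,0,0]]
    - [[0,0,0],[0,0,0]]
    - [[0,0,0],[0,0,0]]
    - [[0,0,0.05],[0,0,0]]
    - [[0,0,0.1],[0,0,0]]
    - [[0,0,0.128],[0,0,0]]
    - [[0,0,0.128],[0,0,0]]
  claw: 0.3

```text
clock: 5.35
tcp_pos: [0.5642, 0.0029, 0.0625]
orientation: [-2.153, -2.284, 0.003]
contact_force: [-0.3, -0.1, 0.2]
grip_width: 0.06
gripper_force: 0.0
```

Request:
servo_tool:
  commands:
    - [[0,0,0],[0,0,0]]
    - [[0,0,0],[0,0,0]]
    - [[0,0,0],[0,0,0]]
    - [[0,0,0],[0,0,0]]
    - [[0,0,0],[0,0,0]]
  claw: 1
  squeeze: 60

```text
clock: 5.85
tcp_pos: [0.566, 0.0031, 0.0648]
orientation: [2.155, 2.285, 0.001]
contact_force: [-0.3, -0.8, 2.8]
grip_width: 0.027
gripper_force: 59.5
```

```bash
cat >> h.py <<'E'
OFF=.0315
def G(pos,rot): return (np.array(pos)+rot.apply([0,0,OFF]),rot)
def rest(x,y,z,yaw=-8.4,c=(.4805,-.3392,.065)):  # point in rest frame -> world
    return np.array(c)+(R.from_euler('z',yaw,degrees=True)*R.from_euler('y',-25,degrees=True)).apply([x,y,z])
E
python3 - <<'E'
from h import *
plan()
E
```

```text
clock 5.85 tcp [0.566  0.0031 0.0648] yaw_y 3.3675470706651214 w 0.02704974202889017 gf 59.49012100696564 F [-0.2666 -0.7602  2.8018] j [ 0.2546  0.5422 -0.4775  1.9198  0.3512  0.7608 -0.3629]
```

Run:
```python
from h import *
rot=down(-8.4,25)
def T(x,z): return (rest(x,0,z)-rot.apply([-.0027,0,-.0202]),rot)
o=r.get_obs(); p=np.array(o['tcp_pos'])
m=.5*(p+[0,0,.14])+.5*T(0,.09)[0]
plan((p+[0,0,.14],R.from_rotvec(o['orientation'])),(m,rot),T(0,.09)); print(T(0,.09),T(0,.001))
```

```text
clock 5.85 tcp [0.566  0.0031 0.0648] yaw_y 3.3675470706651214 w 0.02704974202889017 gf 59.49012100696564 F [-0.2666 -0.7602  2.8018] j [ 0.2546  0.5422 -0.4775  1.9198  0.3512  0.7608 -0.3629]
shift [-0.      0.0006 -0.56  ] turn [0. 0. 0.] rows>= 3.0
shift [-0.656  -0.267  -0.4072] turn [-0.2761 -0.0286  0.1286] rows>= 5.0
shift [-1.312  -0.5347 -0.2544] turn [-0.2761 -0.0286  0.1286] rows>= 8.0
(array([ 0.4517, -0.3322,  0.1283]), Rotation.from_matrix(array([[ 0.1461,  0.8966,  0.4181],
                            [ 0.9893, -0.1324, -0.0617],
                            [-0.    ,  0.4226, -0.9063]]))) (array([ 0.4889, -0.3377,  0.0476]), Rotation.from_matrix(array([[ 0.1461,  0.8966,  0.4181],
                            [ 0.9893, -0.1324, -0.0617],
                            [-0.    ,  0.4226, -0.9063]])))
```

Request:
servo_tool:
  commands:
    - [[0,0,-0.08],[0,0,0]]
    - [[0,0,-0.2],[0,0,0]]
    - [[0,0,-0.34],[0,0,0]]
    - [[0,0,-0.48],[0,0,0]]
    - [[-0.03,-0.02,-0.54],[0,0,0]]
    - [[-0.12,-0.05,-0.54],[-0.03,0,0.015]]
    - [[-0.25,-0.1,-0.52],[-0.09,-0.01,0.04]]
    - [[-0.4,-0.16,-0.49],[-0.15,-0.016,0.07]]
    - [[-0.55,-0.22,-0.46],[-0.21,-0.02,0.1]]
    - [[-0.7,-0.28,-0.43],[-0.276,-0.0286,0.1286]]
    - [[-0.85,-0.34,-0.4],[-0.276,-0.0286,0.1286]]
    - [[-0.94,-0.38,-0.38],[-0.276,-0.0286,0.1286]]
    - [[-0.97,-0.4,-0.37],[-0.276,-0.0286,0.1286]]
    - [[-0.97,-0.4,-0.37],[-0.276,-0.0286,0.1286]]

```text
clock: 7.25
tcp_pos: [0.477, -0.2469, 0.155]
orientation: [2.114, 1.816, 0.399]
contact_force: [-0.5, 0.5, -1.6]
grip_width: 0.0271
gripper_force: 59.7
```

Run:
```python
from h import *
rot=down(-8.4,25)
def T(x,z): return (rest(x,0,z)-rot.apply([-.0027,0,-.0202]),rot)
plan(T(0,.09),T(0,.03))
```

```text
clock 7.25 tcp [ 0.477  -0.2469  0.155 ] yaw_y -8.672747417697577 w 0.02710014407135707 gf 59.65571880340576 F [-0.5426  0.5326 -1.5914] j [ 0.9258  0.217  -0.539   2.2296 -0.0045  0.3072  0.2734]
shift [-0.3528 -0.0891  0.0767] turn [-0.0029  0.0009 -0.0028] rows>= 2.0
shift [-0.3525 -0.088   0.3167] turn [-0.0029  0.0009 -0.0028] rows>= 3.0
```

Request:
servo_tool:
  commands:
    - [[-0.12,-0.03,0.03],[0,0,0]]
    - [[-0.25,-0.06,0.05],[-0.002,0.001,-0.003]]
    - [[-0.34,-0.085,0.077],[-0.003,0.001,-0.003]]
    - [[-0.353,-0.089,0.077],[-0.003,0.001,-0.003]]
    - [[-0.353,-0.089,0.16],[-0.003,0.001,-0.003]]
    - [[-0.353,-0.088,0.25],[-0.003,0.001,-0.003]]
    - [[-0.353,-0.088,0.317],[-0.003,0.001,-0.003]]
    - [[-0.353,-0.088,0.317],[-0.003,0.001,-0.003]]
    - [[-0.353,-0.088,0.317],[-0.003,0.001,-0.003]]

```text
clock: 8.15
tcp_pos: [0.4807, -0.3328, 0.0758]
orientation: [2.099, 1.825, 0.407]
contact_force: [0.0, -0.3, -1.7]
grip_width: 0.0274
gripper_force: 59.6
```

Run:
```python
from h import *
rot=down(-8.4,25)
def T(x,z): return (rest(x,0,z)-rot.apply([-.0027,0,-.0202]),rot)
plan(T(0,.03),T(0,.001),T(0,-.001))
# bar lengthwise centre, seen by wrist and side cameras
inv=(R.from_euler('z',-8.4,degrees=True)*R.from_euler('y',-25,degrees=True)).inv()
for n in('wrist','top','side'):
    im,d,P=shot(n,'place_%s.png'%n); L=inv.apply((P-[.4805,-.3392,.065]).reshape(-1,3)).reshape(P.shape)
    k=(im.max(2)<60)&(abs(L[...,0])<.03)&(abs(L[...,1])<.11)&(L[...,2]>.025)&(L[...,2]<.053)
    if k.sum()>5: print(n,k.sum(),np.nanpercentile(L[k],[1,50,99],axis=0))
```

```text
clock 8.15 tcp [ 0.4807 -0.3328  0.0758] yaw_y -7.983296024332319 w 0.027388430460757715 gf 59.58003044128418 F [ 0.0459 -0.2868 -1.6602] j [ 1.0126  0.4446 -0.4799  2.1684  0.0268  0.1772  0.4487]
shift [-0.0147 -0.0155  0.0012] turn [ 0.0018 -0.0018  0.0042] rows>= 1.0
shift [-0.015  -0.0159  0.1172] turn [ 0.0018 -0.0018  0.0042] rows>= 1.0
shift [-0.0151 -0.0159  0.1252] turn [ 0.0018 -0.0018  0.0042] rows>= 1.0
wrist 16978 [[-0.0197 -0.0239  0.0366]
 [ 0.0038  0.0374  0.0477]
 [ 0.0267  0.0832  0.0495]]
top 323 [[-0.0056 -0.0731  0.0346]
 [ 0.0096  0.0368  0.0478]
 [ 0.0205  0.0833  0.0522]]
side 268 [[-0.0237 -0.072   0.0317]
 [ 0.0015  0.0171  0.0495]
 [ 0.0271  0.0848  0.0529]]
```

Request:
servo_tool:
  commands:
    - [[-0.01,-0.01,0.02],[0.001,-0.001,0.003]]
    - [[-0.015,-0.016,0.05],[0.001,-0.001,0.003]]
    - [[-0.015,-0.016,0.08],[0.001,-0.001,0.003]]
    - [[-0.015,-0.016,0.1],[0.001,-0.001,0.003]]
    - [[-0.015,-0.016,0.1],[0.001,-0.001,0.003]]
    - [[-0.015,-0.016,0.1],[0.001,-0.001,0.003]]

```text
clock: 8.9
tcp_pos: [0.4866, -0.3394, 0.052]
orientation: [2.106, 1.817, 0.404]
contact_force: [0.5, -0.0, -1.1]
grip_width: 0.0269
gripper_force: 59.6
```

Run:
```python
from h import *
rot=down(-8.4,25)
def T(x,z,t=25): 
    q=down(-8.4,t); return (rest(x,0,z)-q.apply([-.0027,0,-.0202]),q)
plan(T(0,.005),T(0,.001),T(0,.001,22),T(0,-.001))
```

```text
clock 8.9 tcp [ 0.4866 -0.3394  0.052 ] yaw_y -8.41636769924144 w 0.026877512201208636 gf 59.59127962589264 F [ 0.5366 -0.0198 -1.1362] j [ 1.1175  0.5324 -0.6133  2.1528  0.6117  0.1707 -0.0999]
shift [0.0081 0.0002 0.0033] turn [ 0.0015  0.0006 -0.0002] rows>= 1.0
shift [0.0081 0.0002 0.0193] turn [ 0.0015  0.0006 -0.0002] rows>= 1.0
shift [ 0.0081 -0.0041  0.0192] turn [ 0.0348  0.0006 -0.0002] rows>= 1.0
shift [0.0081 0.0001 0.0273] turn [ 0.0015  0.0006 -0.0002] rows>= 1.0
```

Request:
servo_tool:
  commands:
    - [[0.008,-0.002,0.008],[0.02,0,0]]
    - [[0.008,-0.002,0.015],[0.02,0,0]]
    - [[0.008,-0.002,0.02],[0.02,0,0]]
    - [[0.008,-0.002,0.02],[0.02,0,0]]

```text
clock: 9.3
tcp_pos: [0.4894, -0.3375, 0.0484]
orientation: [2.123, 1.834, 0.379]
contact_force: [-7.4, 3.0, 14.7]
grip_width: 0.0274
gripper_force: 62.0
```

Request:
servo_tool:
  commands:
    - [[0,0,0.006],[0,0,0]]
    - [[0,0,0.006],[0,0,0]]
    - [[0,0,0.006],[0,0,0]]

```text
clock: 9.6
tcp_pos: [0.4895, -0.3376, 0.0483]
orientation: [2.122, 1.834, 0.377]
contact_force: [-19.3, 7.8, 36.9]
grip_width: 0.0272
gripper_force: 65.4
```

Run:
```python
from h import *
def T(x,z,t=25): 
    q=down(-8.4,t); return (rest(x,0,z)-q.apply([-.0027,0,-.0202]),q)
plan(T(0,0),T(0,0,23))
inv=(R.from_euler('z',-8.4,degrees=True)*R.from_euler('y',-25,degrees=True)).inv()
for n in('wrist','side'):
    im,d,P=shot(n,'set_%s.png'%n); L=inv.apply((P-[.4805,-.3392,.065]).reshape(-1,3)).reshape(P.shape)
    for s in(1,-1):
        k=(im.max(2)<60)&(abs(L[...,0])<.03)&(L[...,1]*s>.05)&(L[...,1]*s<.11)&(L[...,2]>.005)&(L[...,2]<.03)
        if k.sum()>5: print(n,s,k.sum(),np.nanpercentile(L[k],[2,50,98],axis=0))
```

```text
clock 9.6 tcp [ 0.4895 -0.3376  0.0483] yaw_y -8.280189679157552 w 0.02723754240602112 gf 65.40748357772827 F [-19.3219   7.8186  36.8745] j [ 1.0928  0.5394 -0.6065  2.1354  0.6184  0.2083 -0.118 ]
shift [-0.0009 -0.0029  0.0055] turn [-0.0169  0.0021  0.0012] rows>= 1.0
shift [-0.0009 -0.0057  0.0056] turn [0.0053 0.0021 0.0012] rows>= 1.0
wrist 1 5965 [[-0.011   0.0507  0.0174]
 [ 0.0021  0.0664  0.0187]
 [ 0.0151  0.0803  0.0201]]
side 1 77 [[-0.013   0.051   0.0058]
 [-0.0008  0.0755  0.0192]
 [ 0.0124  0.0819  0.0226]]
side -1 18 [[-0.009  -0.076   0.0166]
 [ 0.0013 -0.0631  0.0203]
 [ 0.012  -0.0509  0.0224]]
```

Request:
servo_tool:
  commands:
    - [[0,0,-0.007],[0,0,0]]
    - [[0,0,-0.007],[0,0,0]]
    - [[0,0,-0.007],[0,0,0]]

```text
clock: 10.0
tcp_pos: [0.4888, -0.3376, 0.0481]
orientation: [2.124, 1.834, 0.378]
contact_force: [-9.4, 3.4, 17.2]
grip_width: 0.0271
gripper_force: 62.5
```

Request:
servo_tool:
  commands:
    - [[0,0,0],[0,0,0]]
    - [[0,0,0],[0,0,0]]
    - [[0,0,0],[0,0,0]]
    - [[0,0,0],[0,0,0]]
    - [[0,0,-0.08],[0,0,0]]
    - [[0,0,-0.2],[0,0,0]]
    - [[0,0,-0.35],[0,0,0]]
    - [[0,0,-0.5],[0,0,0]]
    - [[0,0,-0.5],[0,0,0]]
  claw: 0.45

```text
clock: 10.9
tcp_pos: [0.4389, -0.3329, 0.165]
orientation: [2.126, 1.828, 0.376]
contact_force: [-0.2, -0.1, -0.4]
grip_width: 0.0471
gripper_force: 0.0
```

Run:
```python
from h import *
inv=(R.from_euler('z',-8.4,degrees=True)*R.from_euler('y',-25,degrees=True)).inv()
for n in('wrist','top'):
    im,d,P=shot(n,'rel_%s.png'%n); L=inv.apply((P-[.4805,-.3392,.065]).reshape(-1,3)).reshape(P.shape)
    for s in(1,-1):
        k=(im.max(2)<75)&(abs(L[...,0])<.03)&(L[...,1]*s>.0)&(L[...,1]*s<.11)&(L[...,2]>.012)&(L[...,2]<.03)
        if k.sum()>5: print(n,s,k.sum(),np.nanpercentile(L[k],[2,50,98],axis=0))
plan((np.array([.49,-.10,.22]),down(30)),(np.array([.45,.1,.24]),down(90)))
# tester: supports, now bare
im,d,P=shot('top'); Z=P[...,2]; m=(abs(Z-.085)<.006)&(abs(P[...,0]-.56)<.06)&(abs(P[...,1])<.08)
n,l,s,c=cv2.connectedComponentsWithStats(m.astype(np.uint8))
for i in range(1,n):
    if s[i,4]>8: print('sup',s[i,4],cv2.minAreaRect((P[l==i][:,:2]*1000).astype(np.float32)))
```

```text
wrist 1 3409 [[-0.0125  0.002   0.0173]
 [ 0.0005  0.0433  0.0187]
 [ 0.0137  0.0792  0.02  ]]
wrist -1 2522 [[-0.0127 -0.0767  0.0174]
 [ 0.0009 -0.0367  0.0188]
 [ 0.0137 -0.0014  0.02  ]]
top 1 272 [[-0.0103  0.0012  0.0139]
 [ 0.0034  0.0407  0.0185]
 [ 0.0164  0.0816  0.0238]]
top -1 89 [[-0.0105 -0.0763  0.0125]
 [ 0.0029 -0.014   0.0187]
 [ 0.0168 -0.0011  0.0226]]
clock 11.0 tcp [ 0.4391 -0.3312  0.162 ] yaw_y -8.507663372900582 w 0.04700605159079593 gf 0.0 F [-0.1874  0.7025 -0.389 ] j [ 1.543   0.3777 -1.0418  2.1351  0.3562  0.4524  0.1533]
shift [ 0.9445  0.1513 -0.1886] turn [ 0.2493  0.088  -0.422 ] rows>= 6.0
shift [ 1.7118 -0.0709 -0.3727] turn [ 0.1911  0.2234 -1.0779] rows>= 12.0
sup 45 ((564.5179443359375, 35.948272705078125), (43.374755859375, 5.870837688446045), 1.4638804197311401)
sup 46 ((565.8298950195312, -51.77787780761719), (45.07692337036133, 6.393674850463867), 0.9238826632499695)
```

The black bar now lies flat on the rest at x≈+1 mm, y≈+2 mm. Next I'll look at the bare supports.

Run:
```python
from h import *
plan((np.array([.52,-.10,.27]),down(2)))
```

```text
clock 11.05 tcp [ 0.4393 -0.3303  0.1613] yaw_y -8.44565828330027 w 0.046948909480592195 gf 0.0 F [-0.6871  0.2852 -0.0693] j [ 1.5403  0.3788 -1.0405  2.1356  0.3564  0.4523  0.1532]
shift [ 0.9587  0.3412 -0.327 ] turn [ 0.2581  0.0238 -0.1145] rows>= 6.0
```

Request:
servo_tool:
  commands:
    - [[0.02,0.01,-0.12],[0.04,0.004,-0.02]]
    - [[0.12,0.05,-0.25],[0.1,0.01,-0.04]]
    - [[0.3,0.12,-0.32],[0.16,0.015,-0.07]]
    - [[0.48,0.2,-0.325],[0.22,0.02,-0.09]]
    - [[0.66,0.26,-0.327],[0.258,0.024,-0.115]]
    - [[0.84,0.32,-0.327],[0.258,0.024,-0.115]]
    - [[0.96,0.341,-0.327],[0.258,0.024,-0.115]]
    - [[0.96,0.341,-0.327],[0.258,0.024,-0.115]]
    - [[0.96,0.341,-0.327],[0.258,0.024,-0.115]]

```text
clock: 11.95
tcp_pos: [0.5203, -0.0977, 0.2691]
orientation: [-2.175, -2.265, 0.001]
contact_force: [-0.5, -1.0, 0.6]
grip_width: 0.0472
gripper_force: 0.0
```

Run:
```python
from tst import *
tester('w_t2'); plan((np.array([.47,.13,.27]),down(50)))
P=np.load('w_t2.npz')['P']; Z=P[...,2]; m=(abs(Z-.085)<.005)&(abs(P[...,0]-.565)<.05)&(abs(P[...,1]+.008)<.07)
n,l,s,c=cv2.connectedComponentsWithStats(m.astype(np.uint8))
for i in range(1,n):
    if s[i,4]>30: print('sup',s[i,4],c[i],cv2.minAreaRect((P[l==i][:,:2]*1000).astype(np.float32)),np.median(P[l==i],0))
im,d,P=shot('top'); Z=P[...,2]; hsv=cv2.cvtColor(im,cv2.COLOR_RGB2HSV)
m=(Z>.012)&(Z<.03)&(hsv[...,2]>140)&(abs(P[...,0]-.44)<.1)&(abs(P[...,1]-.345)<.06); print('white',cv2.minAreaRect((P[m][:,:2]*1000).astype(np.float32)))
```

```text
black 35 [682.6484 -20.5753] [ 2.4261 22.3369] 56.44 0.09197137778918063
white none
base 12500 [573.5359  -8.9961] [138.7798 159.0783] 0.45 0.029317235000341668
key 2539 [463.4898  -9.5787] [71.0832 50.0749] 0.44 0.03847349140031425
orangeL 583 [613.394   20.7109] [ 32.4361 145.6828] 85.83 0.08424564259611117
orangeR 349 [620.0811 -40.8449] [157.2967  15.4704] 11.92 0.08445302273749
clock 12.0 tcp [ 0.5199 -0.0993  0.2691] yaw_y 2.171849612746082 w 0.046859688370255115 gf 0.0 F [-0.4498 -1.0128  0.995 ] j [ 0.964   0.3889 -1.1208  1.7911  0.3747  1.2007 -0.2297]
shift [ 0.924  -0.1648 -0.0033] turn [-0.0009 -0.0004 -0.5314] rows>= 6.0
sup 407 [365.6929  48.8108] ((563.7301635742188, 35.15997314453125), (44.208492279052734, 8.527111053466797), 0.8996002078056335) [0.5636 0.0349 0.0842]
sup 310 [359.4065 135.9323] ((564.6485595703125, -52.74527359008789), (43.88845443725586, 8.118851661682129), 0.3827686905860901) [ 0.564  -0.0525  0.0844]
white ((439.9717712402344, 344.0754699707031), (160.27066040039062, 29.123044967651367), 18.744123458862305)
```

Supports origin is about (0.564, -0.0088, 0.0845), yaw 0.5°. The key pad is near (0.447, -0.0098).

Request:
servo_tool:
  commands:
    - [[0.1,-0.02,0],[0,0,-0.05]]
    - [[0.27,-0.05,0],[0,0,-0.13]]
    - [[0.44,-0.08,0],[0,0,-0.21]]
    - [[0.61,-0.11,0],[0,0,-0.3]]
    - [[0.78,-0.14,0],[0,0,-0.38]]
    - [[0.9,-0.16,0],[0,0,-0.46]]
    - [[0.92,-0.165,0],[0,0,-0.53]]
    - [[0.92,-0.165,0],[0,0,-0.53]]

```text
clock: 12.85
tcp_pos: [0.4703, 0.1289, 0.27]
orientation: [-1.078, -2.951, 0.0]
contact_force: [0.1, -0.6, -0.1]
grip_width: 0.0469
gripper_force: 0.0
```

Run:
```python
from h import *
plan((np.array([.45,.33,.24]),down(108.6)))
```

```text
clock 12.85 tcp [0.4703 0.1289 0.27  ] yaw_y 49.88025996591576 w 0.04691521450894066 gf 0.0 F [ 0.1264 -0.5848 -0.1318] j [ 0.7023  0.3948 -1.3459  1.8728  0.4129  1.2065  0.09  ]
shift [0.5805 0.5628 0.1199] turn [-0.0001 -0.     -0.6524] rows>= 7.0
```

Request:
servo_tool:
  commands:
    - [[0.06,0.06,0.01],[0,0,-0.06]]
    - [[0.14,0.14,0.03],[0,0,-0.14]]
    - [[0.22,0.22,0.05],[0,0,-0.22]]
    - [[0.3,0.3,0.06],[0,0,-0.3]]
    - [[0.38,0.38,0.08],[0,0,-0.38]]
    - [[0.46,0.45,0.1],[0,0,-0.46]]
    - [[0.54,0.53,0.12],[0,0,-0.54]]
    - [[0.58,0.563,0.12],[0,0,-0.62]]
    - [[0.58,0.563,0.12],[0,0,-0.652]]
    - [[0.58,0.563,0.12],[0,0,-0.652]]

```text
clock: 13.85
tcp_pos: [0.4517, 0.3287, 0.2395]
orientation: [0.497, -3.101, 0.002]
contact_force: [0.2, -0.6, 0.1]
grip_width: 0.0466
gripper_force: 0.0
```

Run:
```python
from h import *
im,d,P=shot('wrist','w_white.png'); Z=P[...,2]; hsv=cv2.cvtColor(im,cv2.COLOR_RGB2HSV)
m=(Z>.012)&(Z<.024)&(hsv[...,2]>110)&(hsv[...,1]<70)&(abs(P[...,0]-.44)<.1)&(abs(P[...,1]-.345)<.06)
n,l,s,c=cv2.connectedComponentsWithStats(m.astype(np.uint8)); i=1+np.argmax(s[1:,4])
print('white',s[i,4],c[i],cv2.minAreaRect((P[l==i][:,:2]*1000).astype(np.float32)),np.median(Z[l==i]))
k=(Z>.05)&(Z<.1)&(abs(P[...,0]-.412)<.06)&(abs(P[...,1]-.25)<.06); print('beaker',np.percentile(P[k],[2,98],axis=0))
k=(Z>.03)&(Z<.06)&(abs(P[...,0]-.428)<.05)&(abs(P[...,1]-.422)<.05); print('jar',np.percentile(P[k],[2,98],axis=0))
plan((np.array([.4455,.3462,.15]),down(108.6)))
```

```text
white 2806 [333.0684 154.8307] ((437.470458984375, 343.6761779785156), (158.58761596679688, 28.04435920715332), 18.550729751586914) 0.01732637512493207
beaker [[0.3785 0.219  0.0522]
 [0.441  0.2816 0.0886]]
jar [[0.408  0.4084 0.0334]
 [0.4468 0.4475 0.0468]]
clock 13.9 tcp [0.4518 0.3284 0.2396] yaw_y 108.12323188444385 w 0.047153578606710114 gf 0.0 F [ 0.1963 -0.4022 -0.2389] j [ 0.2138  0.6367 -1.3629  1.7584  0.649   1.2981  0.5843]
shift [0.0016 0.0758 0.3583] turn [-0.0007 -0.0004 -0.0053] rows>= 2.0
```

View pics/w_white.png

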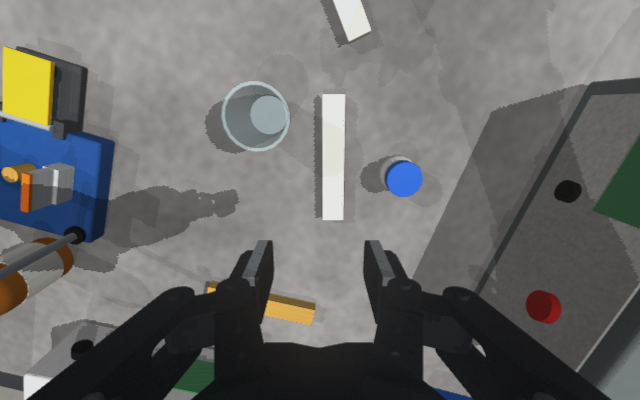

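The wrist view shows the left white bar at (333,157), with the beaker at (256,116) and the jar at (403,180). The fingers at half opening fit between them. The tool yaw is aligned.

Request:
servo_tool:
  commands:
    - [[0,0.04,0.12],[0,0,-0.005]]
    - [[0,0.07,0.28],[0,0,-0.005]]
    - [[0,0.075,0.44],[0,0,-0.005]]
    - [[0,0.075,0.58],[0,0,-0.005]]
    - [[0,0.075,0.68],[0,0,-0.005]]
    - [[0,0.075,0.74],[0,0,-0.005]]
    - [[0,0.075,0.74],[0,0,-0.005]]
    - [[0,0.075,0.74],[0,0,-0.005]]

```text
clock: 14.7
tcp_pos: [0.4455, 0.348, 0.0563]
orientation: [-0.513, 3.098, 0.001]
contact_force: [0.9, 0.3, 0.5]
grip_width: 0.0466
gripper_force: 0.0
```

Run:
```python
from h import *
plan((np.array([.446,.3463,-.007]),down(108.55)))
```

```text
clock 14.7 tcp [0.4455 0.348  0.0563] yaw_y 108.81983271260735 w 0.046640855525655125 gf 0.0 F [0.8971 0.3054 0.4672] j [ 0.0375  0.8293 -1.1459  1.8981  0.8934  1.0406  0.3961]
shift [ 0.0005 -0.0073  0.2532] turn [0.0002 0.0009 0.003 ] rows>= 2.0
```

Request:
servo_tool:
  commands:
    - [[0,-0.007,0.08],[0,0,0.003]]
    - [[0,-0.007,0.16],[0,0,0.003]]
    - [[0,-0.007,0.21],[0,0,0.003]]
    - [[0,-0.007,0.24],[0,0,0.003]]
    - [[0,-0.007,0.25],[0,0,0.003]]
    - [[0,-0.007,0.25],[0,0,0.003]]

```text
clock: 15.3
tcp_pos: [0.4455, 0.3467, -0.0066]
orientation: [-0.509, 3.099, 0.001]
contact_force: [-0.5, 0.3, 0.6]
grip_width: 0.0469
gripper_force: 0.0
```

Request:
servo_tool:
  commands:
    - [[0,0,0],[0,0,0]]
    - [[0,0,0],[0,0,0]]
    - [[0,0,0],[0,0,0]]
    - [[0,0,0],[0,0,0]]
    - [[0,0,0],[0,0,0]]
  claw: 1
  squeeze: 80

```text
clock: 15.8
tcp_pos: [0.4457, 0.3468, -0.0059]
orientation: [-0.509, 3.098, 0.001]
contact_force: [-0.3, -0.6, 6.6]
grip_width: 0.0259
gripper_force: 79.6
```

Run:
```python
from h import *
o=r.get_obs(); p=np.array(o['tcp_pos']); plan((p+[0,0,.2],R.from_rotvec(o['orientation'])))
```

```text
clock 15.8 tcp [ 0.4457  0.3468 -0.0059] yaw_y 108.66258639719034 w 0.025927294085643933 gf 79.6224582195282 F [-0.2949 -0.5993  6.6048] j [-0.01    0.9033 -1.0636  1.9219  0.9925  0.9622  0.3295]
shift [-0.0014  0.0001 -0.8   ] turn [0. 0. 0.] rows>= 5.0
```

Request:
servo_tool:
  commands:
    - [[0,0,-0.04],[0,0,0]]
    - [[0,0,-0.12],[0,0,0]]
    - [[0,0,-0.24],[0,0,0]]
    - [[0,0,-0.38],[0,0,0]]
    - [[0,0,-0.52],[0,0,0]]
    - [[0,0,-0.66],[0,0,0]]
    - [[0,0,-0.76],[0,0,0]]
    - [[0,0,-0.8],[0,0,0]]
    - [[0,0,-0.8],[0,0,0]]

```text
clock: 16.7
tcp_pos: [0.4455, 0.3466, 0.194]
orientation: [-0.509, 3.098, 0.001]
contact_force: [0.0, -0.4, -3.8]
grip_width: 0.026
gripper_force: 79.5
```

Run:
```python
from h import *
plan((np.array([.48,.16,.20]),down(50)))
```

```text
clock 16.7 tcp [0.4455 0.3466 0.194 ] yaw_y 108.65798289180583 w 0.026026219293526647 gf 79.48344469070435 F [ 0.0241 -0.3511 -3.7589] j [ 0.1402  0.6769 -1.3021  1.7978  0.6986  1.2252  0.5297]
shift [ 0.1079 -0.7513 -0.0244] turn [0.0009 0.0013 0.6518] rows>= 7.0
```

Request:
servo_tool:
  commands:
    - [[0.01,-0.05,-0.01],[0,0,0.05]]
    - [[0.02,-0.15,-0.02],[0,0,0.12]]
    - [[0.04,-0.27,-0.02],[0,0,0.2]]
    - [[0.06,-0.39,-0.024],[0,0,0.28]]
    - [[0.07,-0.51,-0.024],[0,0,0.36]]
    - [[0.09,-0.63,-0.024],[0,0,0.44]]
    - [[0.1,-0.72,-0.024],[0,0,0.52]]
    - [[0.108,-0.75,-0.024],[0,0,0.6]]
    - [[0.108,-0.75,-0.024],[0,0,0.65]]
    - [[0.108,-0.75,-0.024],[0,0,0.65]]

```text
clock: 17.7
tcp_pos: [0.4788, 0.1588, 0.1975]
orientation: [-1.072, -2.952, 0.003]
contact_force: [0.2, -0.2, -3.4]
grip_width: 0.0255
gripper_force: 79.5
```

Run:
```python
from h import *
plan((np.array([.564,-.0088+.0077,.20]),down(0.5)))
```

```text
clock 17.7 tcp [0.4788 0.1588 0.1975] yaw_y 50.07870189638905 w 0.025468930668962535 gf 79.47644591331482 F [ 0.2281 -0.1637 -3.3662] j [ 0.4868  0.4629 -1.17    1.9267  0.4855  1.0779 -0.0134]
shift [-0.6718 -0.2719 -0.01  ] turn [-0.0014  0.0003  0.5509] rows>= 6.0
```

Request:
servo_tool:
  commands:
    - [[-0.05,-0.02,-0.01],[0,0,0.04]]
    - [[-0.15,-0.06,-0.01],[0,0,0.12]]
    - [[-0.27,-0.12,-0.01],[0,0,0.2]]
    - [[-0.39,-0.17,-0.01],[0,0,0.28]]
    - [[-0.51,-0.22,-0.01],[0,0,0.36]]
    - [[-0.62,-0.27,-0.01],[0,0,0.44]]
    - [[-0.69,-0.31,-0.01],[0,0,0.51]]
    - [[-0.712,-0.32,-0.01],[0,0,0.55]]
    - [[-0.712,-0.32,-0.01],[0,0,0.55]]
    - [[-0.712,-0.32,-0.01],[0,0,0.55]]

```text
clock: 18.7
tcp_pos: [0.5648, -0.0153, 0.201]
orientation: [-2.206, -2.236, -0.0]
contact_force: [0.9, 0.5, -2.9]
grip_width: 0.0255
gripper_force: 79.5
```

```bash
cat > wb.py <<'E'
from h import *
def wb(tag,zlo,zhi):
    for n in('wrist','top'):
        im,d,P=shot(n,tag+n+'.png'); Z=P[...,2]; hsv=cv2.cvtColor(im,cv2.COLOR_RGB2HSV)
        m=(Z>zlo)&(Z<zhi)&(hsv[...,2]>110)&(hsv[...,1]<60)&(abs(P[...,0]-.564)<.04)&(abs(P[...,1]+.009)<.11)
        q=P[m]; print(n,len(q),cv2.minAreaRect((q[:,:2]*1000).astype(np.float32)),np.median(q[:,2]),'x,y ext',np.percentile(q,[.5,99.5],axis=0).ravel())
        t=q[(q[:,2]>np.median(q[:,2])-.004)]; A=np.c_[t[:,:2]-t[:,:2].mean(0),np.ones(len(t))]; print(' plane',np.linalg.lstsq(A,t[:,2],rcond=None)[0])
E
python3 - <<'E'
from wb import *
wb('hov_',.18,.24); plan((np.array([.564,-.0166,.20]),down(0.5)))
E
```

```text
wrist 16529 ((565.2683715820312, 5.544639587402344), (39.026695251464844, 136.218505859375), 0.7604206800460815) 0.2244237636600438 x,y ext [ 0.5508 -0.0599  0.2228  0.579   0.0732  0.226 ]
 plane [-0.0011 -0.0005  0.2244]
top 317 ((566.0296020507812, 37.53725051879883), (29.493614196777344, 75.73506164550781), 0.6597439646720886) 0.22471199598873492 x,y ext [0.5513 0.0019 0.2072 0.58   0.0753 0.2298]
 plane [0.0025 0.0002 0.225 ]
clock 18.8 tcp [ 0.5648 -0.0146  0.2013] yaw_y 0.8145189331896956 w 0.025660334124666326 gf 79.49930548667908 F [-0.0018  0.8531 -3.1905] j [ 0.6136  0.4643 -0.9087  1.7986  0.4111  1.0811 -0.4282]
shift [-0.0079 -0.0032  0.0052] turn [ 0.     -0.0004  0.0035] rows>= 1.0
```

Request:
servo_tool:
  commands:
    - [[-0.01,-0.003,0.06],[0,0,0.003]]
    - [[-0.01,-0.003,0.16],[0,0,0.003]]
    - [[-0.01,-0.003,0.27],[0,0,0.003]]
    - [[-0.01,-0.003,0.36],[0,0,0.003]]
    - [[-0.01,-0.003,0.42],[0,0,0.003]]
    - [[-0.01,-0.003,0.45],[0,0,0.003]]
    - [[-0.01,-0.003,0.45],[0,0,0.003]]
    - [[-0.01,-0.003,0.45],[0,0,0.003]]

```text
clock: 19.6
tcp_pos: [0.5651, -0.0176, 0.0896]
orientation: [2.213, 2.229, 0.002]
contact_force: [-0.5, 0.4, -3.5]
grip_width: 0.0258
gripper_force: 79.4
```

Run:
```python
from wb import *
plan((np.array([.564,-.0172,.0798]),down(0.5))); wb('low_',.10,.125)
```

```text
clock 19.6 tcp [ 0.5651 -0.0176  0.0896] yaw_y 0.4057808242220442 w 0.02576421264952048 gf 79.43859457969666 F [-0.5416  0.4401 -3.4883] j [ 0.5379  0.5954 -0.8148  1.8925  0.552   0.8917 -0.5439]
shift [ 0.0018 -0.0044  0.0394] turn [ 0.0011 -0.0002 -0.001 ] rows>= 1.0
wrist 16902 ((564.841796875, 3.5115280151367188), (38.71599197387695, 137.0684356689453), 4.906001091003418) 0.11305924389953258 x,y ext [ 0.5483 -0.0623  0.1096  0.5829  0.0708  0.1208]
 plane [ 0.0003 -0.0016  0.1131]
top 253 ((566.4871215820312, 8.581214904785156), (124.43358612060547, 28.84928321838379), 89.7610855102539) 0.11359755013658668 x,y ext [ 0.5522 -0.0505  0.1013  0.5809  0.0706  0.1184]
 plane [ 0.0281 -0.0027  0.1139]
```

Request:
servo_tool:
  commands:
    - [[0.002,-0.004,0.012],[0,0,0]]
    - [[0.002,-0.004,0.024],[0,0,0]]
    - [[0.002,-0.004,0.032],[0,0,0]]
    - [[0.002,-0.004,0.038],[0,0,0]]
    - [[0.002,-0.004,0.038],[0,0,0]]

```text
clock: 20.2
tcp_pos: [0.5634, -0.0175, 0.0792]
orientation: [2.214, 2.229, 0.0]
contact_force: [-0.4, -0.4, -3.5]
grip_width: 0.0258
gripper_force: 79.6
```

Request:
servo_tool:
  commands:
    - [[0,0,0.003],[0,0,0]]
    - [[0,0,0.003],[0,0,0]]
    - [[0,0,0.003],[0,0,0]]

```text
clock: 20.5
tcp_pos: [0.5635, -0.0174, 0.079]
orientation: [2.213, 2.229, 0.001]
contact_force: [-2.9, -0.2, 2.7]
grip_width: 0.0261
gripper_force: 80.1
```

Request:
servo_tool:
  commands:
    - [[0,0,0.002],[0,0,0]]
    - [[0,0,0.002],[0,0,0]]

```text
clock: 20.7
tcp_pos: [0.5635, -0.0174, 0.079]
orientation: [2.213, 2.228, 0.0]
contact_force: [-4.4, -1.1, 8.9]
grip_width: 0.0258
gripper_force: 81.0
```

Request:
servo_tool:
  commands:
    - [[0,0,0],[0,0,0]]
    - [[0,0,0],[0,0,0]]
    - [[0,0,0],[0,0,0]]
    - [[0,0,0],[0,0,0]]
    - [[0,0,0],[0,0,0]]
    - [[0,0,-0.05],[0,0,0]]
    - [[0,0,-0.15],[0,0,0]]
    - [[0,0,-0.3],[0,0,0]]
    - [[0,0,-0.45],[0,0,0]]
    - [[0,0,-0.5],[0,0,0]]
    - [[0,0,-0.5],[0,0,0]]
  claw: 0.35

```text
clock: 21.8
tcp_pos: [0.5647, -0.0172, 0.2058]
orientation: [2.211, 2.226, 0.005]
contact_force: [0.7, 0.7, -0.7]
grip_width: 0.0555
gripper_force: 0.0
```

Run:
```python
from wb import *
wb('done_',.092,.115); plan((np.array([.447,-.0098,.14]),down(0.5)),(np.array([.447,-.0098,.055]),down(0.5)))
```

```text
wrist 5607 ((564.2565307617188, -8.02032470703125), (27.95209503173828, 159.30010986328125), 0.5895347595214844) 0.10247263190034445 x,y ext [ 0.5502 -0.0864  0.1007  0.5782  0.0715  0.1042]
 plane [-0.0007 -0.0015  0.1025]
top 339 ((565.140625, 3.994842529296875), (28.90239906311035, 133.78305053710938), 0.26497358083724976) 0.10250654730006858 x,y ext [ 0.5508 -0.0606  0.0936  0.5795  0.0709  0.1083]
 plane [-0.0106 -0.0045  0.1028]
clock 21.9 tcp [ 0.5628 -0.0178  0.2025] yaw_y 0.3793391770206741 w 0.055563304980414854 gf 0.0 F [-0.7263  0.2858 -1.1247] j [ 0.6208  0.4596 -0.9093  1.8013  0.4079  1.082  -0.4286]
shift [ 0.0352 -0.4628  0.2503] turn [-0.0003  0.0002 -0.0013] rows>= 3.0
shift [ 0.0354 -0.4626  0.5903] turn [-0.0003  0.0002 -0.0013] rows>= 4.0
```

The white bar sits at about (0.5643, -0.0080), yaw 0.6°, within 1 mm of centre. Next is the key.

Request:
servo_tool:
  commands:
    - [[0.01,-0.12,0],[0,0,0]]
    - [[0.03,-0.3,0.05],[0,0,0]]
    - [[0.035,-0.43,0.15],[0,0,0]]
    - [[0.035,-0.463,0.3],[0,0,0]]
    - [[0.035,-0.463,0.45],[0,0,0]]
    - [[0.035,-0.463,0.54],[0,0,0]]
    - [[0.035,-0.463,0.57],[0,0,0]]
    - [[0.035,-0.463,0.57],[0,0,0]]
  claw: 1

```text
clock: 22.7
tcp_pos: [0.4461, -0.0093, 0.0592]
orientation: [-2.211, -2.228, 0.003]
contact_force: [-0.4, 0.0, 0.1]
grip_width: 0.0001
gripper_force: 0.0
```

Run:
```python
from h import *
plan((np.array([.447,-.0098,.028]),down(0.5)),(np.array([.447,-.0098,.012]),down(0.5)))
```

```text
clock 22.7 tcp [ 0.4461 -0.0093  0.0592] yaw_y 0.43396464315843175 w 8.008644852158803e-05 gf 0.0 F [-0.4099  0.0137  0.0957] j [ 0.5776  0.4852 -0.8331  2.1743  0.5559  0.7092 -0.6285]
shift [-0.0023  0.004   0.1249] turn [-0.0022 -0.0006 -0.0007] rows>= 1.0
shift [-0.0024  0.0042  0.1889] turn [-0.0022 -0.0006 -0.0007] rows>= 1.0
```

Request:
servo_tool:
  commands:
    - [[0,0.004,0.06],[0,0,0]]
    - [[0,0.004,0.11],[0,0,0]]
    - [[0,0.004,0.14],[0,0,0]]
    - [[0,0.004,0.165],[0,0,0]]
    - [[0,0.004,0.185],[0,0,0]]
    - [[0,0.004,0.185],[0,0,0]]

```text
clock: 23.3
tcp_pos: [0.4501, -0.0095, 0.0164]
orientation: [2.211, 2.227, 0.0]
contact_force: [-6.4, -2.5, 31.5]
grip_width: 0.0002
gripper_force: 15.4
```

Request:
servo_tool:
  commands:
    - [[0,0,0],[0,0,0]]
    - [[0,0,0],[0,0,0]]
    - [[0,0,0],[0,0,0]]

```text
clock: 23.6
tcp_pos: [0.4501, -0.0095, 0.0165]
orientation: [2.211, 2.227, 0.001]
contact_force: [-5.8, -2.1, 27.4]
grip_width: -0.0001
gripper_force: 14.1
```

Run:
```python
from h import *
plan()
for n in('top','wrist','side'):
    im,d,P=shot(n); hsv=cv2.cvtColor(im,cv2.COLOR_RGB2HSV); H=hsv[...,0].astype(int)
    m=(hsv[...,1]>100)&(abs(H-27)<8)&(abs(P[...,0]-.463)<.05)&(abs(P[...,1]+.01)<.03)&(P[...,2]<.06)
    q=P[m]; 
    if len(q)>20: print(n,len(q),q.min(0),q.max(0),'angle',np.arctan(np.polyfit(q[:,0],q[:,2],1)[0]))
```

```text
clock 23.6 tcp [ 0.4501 -0.0095  0.0165] yaw_y 0.39803390245633175 w -8.315170948979155e-05 gf 14.114170717075467 F [-5.814  -2.054  27.3822] j [ 0.5022  0.557  -0.7504  2.1927  0.666   0.6277 -0.7258]
wrist 8221 [ 0.4283 -0.0324  0.0097] [0.499  0.0162 0.0585] angle 0.24096715483924475
side 294 [ 0.4266 -0.0394  0.0095] [0.4966 0.0184 0.0525] angle 0.23244094544686483
```

The key is at its stop (about 0.24 rad, 27 N). I'll let it up and retreat.

Request:
servo_tool:
  commands:
    - [[0,0,-0.03],[0,0,0]]
    - [[0,0,-0.07],[0,0,0]]
    - [[0,-0.01,-0.15],[0,0,0]]
    - [[0,-0.02,-0.3],[0,0,0]]
    - [[0,-0.02,-0.5],[0,0,0]]
    - [[0,-0.02,-0.7],[0,0,0]]
    - [[0,-0.02,-0.8],[0,0,0]]
    - [[0,-0.02,-0.8],[0,0,0]]
    - [[0,-0.02,-0.8],[0,0,0]]

```text
clock: 24.65
tcp_pos: [0.4435, -0.01, 0.2145]
orientation: [2.214, 2.227, 0.0]
contact_force: [-0.6, -0.6, -0.8]
grip_width: 0.0005
gripper_force: 0.0
```

Run:
```python
from wb import *
plan(); wb('fin_',.092,.115)
inv=(R.from_euler('z',-8.4,degrees=True)*R.from_euler('y',-25,degrees=True)).inv()
im,d,P=shot('wrist'); hsv=cv2.cvtColor(im,cv2.COLOR_RGB2HSV); H=hsv[...,0].astype(int)
m=(hsv[...,1]>100)&(abs(H-27)<8)&(abs(P[...,0]-.463)<.05)&(abs(P[...,1]+.01)<.03)&(P[...,2]<.06); q=P[m]
print('key',len(q),np.arctan(np.polyfit(q[:,0],q[:,2],1)[0]))
for n in('top','side'):
    im,d,P=shot(n); L=inv.apply((P-[.4805,-.3392,.065]).reshape(-1,3)).reshape(P.shape)
    k=(im.max(2)<75)&(abs(L[...,0])<.03)&(abs(L[...,1])<.11)&(L[...,2]>.012)&(L[...,2]<.03)
    print(n,k.sum(),np.nanpercentile(L[k],[2,50,98],axis=0))
```

```text
clock 24.65 tcp [ 0.4435 -0.01    0.2145] yaw_y 0.351026279585371 w 0.0004616766144699763 gf 0.0 F [-0.562  -0.5697 -0.7831] j [ 0.8164  0.2304 -1.0369  2.0396  0.238   0.9953 -0.3336]
wrist 5299 ((564.039306640625, -8.300674438476562), (28.894073486328125, 159.41685485839844), 0.5062410831451416) 0.1023929317769754 x,y ext [ 0.5496 -0.0868  0.0996  0.578   0.0712  0.1042]
 plane [ 0.0097 -0.0007  0.1024]
top 52 ((564.3814697265625, 63.425758361816406), (27.28676986694336, 14.447527885437012), 1.839418649673462) 0.1023690943250356 x,y ext [0.551  0.0558 0.0967 0.5778 0.071  0.1086]
 plane [ 0.023  -0.1003  0.1026]
key 2816 0.025160096936332345
top 540 [[-0.0107 -0.0738  0.0132]
 [ 0.0033  0.0031  0.0187]
 [ 0.0166  0.08    0.0236]]
side 82 [[-0.0164 -0.0636  0.0131]
 [-0.0083  0.0671  0.0199]
 [ 0.0112  0.0821  0.0241]]
```

```bash
python3 -c "
from bench import r
print(r.hand_in())"
```

```text
the job is handed in; nothing more can be done
None
```

I swapped the bars and handed the job in: the black bar is flat on the sloping rest, the white bar is within about 1 mm of centre on the supports, and the key was pressed to its stop and is up again; no verdict was returned.

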